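# Uncover the parts tub and slide it under the filling funnel

### The arm

A 6-joint arm with a two-finger parallel gripper is mounted at the origin on the work surface. World frame = base frame: x ahead of the robot, y to its left, z up, the work surface at z = 0. Lengths are in m, angles in rad, forces in N, time in s.
With the tool pointing down it reaches from about 0.3 to 0.775 m from the base axis. Payload 14.6 kg.
Tool frame: the origin (TCP) lies at the very end of the fingers, on their centre line; the grasp point (between the pads) lies 19 mm behind it; z points along the fingers, y is the line along which they close (so a half turn about z gives the same grasp; the last joint's range is limited). The gripper opens to 94 mm and grips with 3 to 60 N. Pads are 16 mm wide; open, the fingers measure 119 mm over their backs; the gripper's body (75 mm by 177 mm) begins 78 mm behind the grasp point.
Start: joints at [1.14, 0.3, 1.521, -0, 1.321, -0.067], TCP at [0.196, 0.514, 0.17] pointing down, gripper open.
Joint ranges: [-3.03, 3.03], [-0.79, 2.21], [0.23, 2.52], [-1.04, 4.18], [0, 3.07], [-2.55, 2.55]. Speed limits (rad/s): [2.22, 2.22, 2.57, 3.14, 3.14, 3.14].

### API

Orientations are given as [roll, pitch, yaw] about the fixed x, y, z axes, in that order (R = Rz(yaw) Ry(pitch) Rx(roll)).
In Python, from station import ctrl gives the robot as it stands.
- The arm moves only by the tool move_arm, never from a script. Its argument "increments" is a list of rows, each a list of 7 numbers: the opening, from 0 (shut) to 1 (fully open), then the shift along the tool's x, y, z in units of 50 mm (1.0 is 50 mm), then the turn, a rotation vector about the tool's x, y, z in rad. In form: [[claw, tx, ty, tz, rx, ry, rz], ...]. A call has 1 to 20 rows; each row shifts and turns the commanded pose from where the row before left it, along the tool's axes as they then stand; what a row does not reach is not made up. A row lasts 1/10 s, in which the tool goes at most 50 mm and 8.59 degrees, less where a joint would pass 70% of its speed; a pose out of reach is approached as far as the arm can. A call is refused whole if a number of a shift passes 1 or a number of a turn 0.15, either way. A call with a gripper value outside its range is refused whole. The fingers move at their own pace and stop on an object; "force" is the grip in N (left out, the last holds). Time passes only in rows, so rows that do not move let the fingers close. It gives the time, the measured TCP pose, the force, the opening and the grip force at its end, in the units of the state.
- ctrl.get_obs(): the state, without advancing time (a new reading comes with each control period).
- ctrl.camera(name): name is "side" or "top" or "wrist"; returns a dict with "color" (384x512x3 uint8, blue, green, red), "K" (3x3 intrinsics, pixels), "pose" (4x4, takes a point from camera to world coordinates); the wrist camera has in their place "tool_from_camera" (4x4, takes a point from camera to tool coordinates, whose origin is the TCP and whose axes are the flange's). Camera axes: x right, y down, z forward; pixel columns grow to the right and rows downward; lengths in m; the calibration is good to about 2 mm. The wrist camera is an equidistant fisheye: a pixel r from the principal point sees the ray r / f radians off the axis. A picture is of the moment at which its call begins: read the wrist's pose just before it. There is no depth.
- ctrl.hand_in(): hands the job in; it is judged then, once.
Trained networks look in a picture, given as the dict that the camera call returned (one of the last four; its "shot" number tells which), for a name from the list of things; names that differ only in an ending like _2 or _b are one class to them, and where a whole thing is asked for, a point or a joint stands for the part that bears it (a point fixed in the world has none). Each returns a list of dicts, best first, with "conf" (0 to 1); they miss things now and then, are a little off and sometimes report something else, mostly with a low value. They report only what shows in the picture. A call takes as long as a camera call. They do not tell look-alikes from the thing itself.
- ctrl.cut_out(name, picture): "mask" (384x512 bool, what is visible of it) and "centre" ([row, column] in pixels, amid what is visible of it).
The state is a dict: "time_s": time; "qpos": joint angles; "joint_vel": joint speeds; "tau": joint torques, N m; "ee_pos": TCP position; "eef_rot": TCP orientation; "force": force on the tool from outside, world axes, zero at the start; "moment": the same for the moment, N m; "grip_width": finger opening in m; "grip_force": force on a finger pad.
Only numpy, scipy, OpenCV 4.12 (cv2) and the standard library are available. Lean on these libraries where they do the work, as an engineer would, in place of code of your own. Each camera call takes 0.05 s, during which the arm holds its last target. There are 200 camera calls.

### The job

The round tub on the sliding carriage is to be filled, but its loose lid is still on and would not pass under the funnel. Lift the lid off by its knob and set it down gently, knob up, wholly on the black rubber mat; then slide the open tub by its upright post along the rail until it is fully home at the end stop beneath the funnel. Leave the bin, the carton and the tape roll where they are.

Things in the scene. Friction and masses are not known exactly. Their poses are not given: they have to be found in the camera images.
- station: Fixed filling station: aluminium rail base 70 x 385 x 16 mm along its y axis; origin at the base's underside centre, on the bench; z up, +y the way the tub slides to the funnel. Gantry at y = +120 mm: two posts 30 x 40 mm, 150 mm tall, at x = -105 and +105 mm, with a crossbar 30 mm wide, 115 to 133 mm above the bench
- carriage (a joint): Travel of the tub's carriage along the rail, station +y direction, in m: 0 is the far end from the funnel, 0.17 is the end stop with the tub centred under the funnel. It stays where left; about 3 N moves it. It starts at 0
- tub_rim (a point): Centre of the mouth of the grey tub, at the height of its rim, 86 mm above the bench. The tub is round, outer radius 62 mm at the rim, wall 4 mm, 60 mm high, open when the lid is off. It moves with the carriage; axes as the station's
- post_top (a point): Centre of the top of the black upright post by which the carriage is pushed: round, 24 mm diameter, its top 121 mm above the bench, free over 85 mm of its height; it stands 125 mm behind the tub's centre (station -y). It moves with the carriage; axes as the station's
- funnel_mouth (a point): Centre of the lower end of the steel funnel held by the gantry, 100 mm above the bench (14 mm above the tub's rim); outer radius 27 mm here, 48 mm at its top, 152 mm above the bench
- lid: Loose grey round lid, 0.15 kg: a disc of 132 mm diameter, 6 mm thick, with a plug below it of 100 mm diameter and 6 mm depth that sits loosely in the tub's mouth, and a black knob on top. Origin: centre of the plug's underside (6 mm below the tub's rim when closed, on the support when set down); z up through the knob
- lid_knob (a point): Centre of the head of the lid's knob, 42 mm above the lid's origin. Head: round, 36 mm diameter, 12 mm high (36 to 48 mm above the lid's origin); below it a neck of 26 mm diameter down to the disc at 12 mm
- mat: Flat black rubber mat fixed to the bench, 180 x 180 x 5 mm. Origin: centre of its underside; its top is 5 mm above it; x and y along its edges
- green_bin: Bystander: open green parts bin 130 x 220 x 110 mm, beyond the work. Origin: centre of its underside
- carton: Bystander: closed cardboard carton 70 x 120 x 60 mm. Origin: centre of its underside
- tape_roll: Bystander: roll of clear tape lying flat, 100 mm diameter, 48 mm high. Origin: centre of its underside
There are look-alikes about, which are no part of the job. What is shaped like the lid but blue or yellow is not meant.

How it is judged:
By the outcome, as a careful person would: the job done as asked, in the order asked, and still so for the second after the job is handed in, with the robot touching nothing.
It also fails if it takes over 64 s, if anything falls off the work surface, if the arm or the gripper's body presses on something with over 40 N, if the wrist force passes 120 N, or if a joint passes its speed limit or range.

## Working session

There is one attempt and no reset: what is moved stays moved. The work goes in short steps, Python scripts to look and compute and a tool call to move; the robot and the scene stay as the last step left them, time stands still between calls to the robot, and variables do not carry over. Pictures are saved under pics/ and viewed, at most 12 in all, crops included, and the job is handed in when it is done.

Besides the shell and the picture viewer there is one more tool, called as name(argument=value, ...), one argument or row to a line, values as JSON. move_arm: Moves the arm, as the interface text tells. Its arguments: {"type":"object","properties":{"increments":{"type":"array","items":{"type":"array","items":{"type":"number"}}},"force":{"type":"number"}},"required":["increments"]}

```bash
mkdir -p pics
cat > h.py <<'E'
import numpy as np,cv2
from station import ctrl
def ray(p,uv):
    d=np.linalg.inv(p["K"])@np.array([uv[0],uv[1],1.]);T=np.array(p["pose"])
    return T[:3,3],T[:3,:3]@d
def atz(p,uv,z):
    o,d=ray(p,uv);return o+d*(z-o[2])/d[2]
def proj(p,X):
    T=np.linalg.inv(np.array(p["pose"]));c=T[:3,:3]@np.array(X)+T[:3,3];u=np.array(p["K"])@c;return u[:2]/u[2]
E
python3 - <<'E'
from h import *
o=ctrl.get_obs();print(o["time_s"],o["ee_pos"],o["eef_rot"],o["grip_width"])
ps={}
for c in("top","side"):
    p=ctrl.camera(c);ps[c]=p;print(c,np.round(p["pose"],3).tolist(),np.round(p["K"],1).tolist())
    for n in("station","tub_rim","post_top","funnel_mouth","lid","lid_knob","mat","green_bin","carton","tape_roll"):
        try:
            for r in ctrl.cut_out(n,p)[:4]: print(c,n,round(r["conf"],2),np.round(r["centre"]),int(r["mask"].sum()))
        except Exception as e: print(c,n,e)
cv2.imwrite("pics/a.png",cv2.resize(np.vstack([ps["top"]["color"],ps["side"]["color"]]),(400,600)))
cv2.imwrite("pics/top.png",cv2.resize(ps["top"]["color"],(800,600)));cv2.imwrite("pics/side.png",cv2.resize(ps["side"]["color"],(800,600)))
E
```

```text
0.0 [0.19556607 0.51372734 0.16949003] [-3.14042164e+00 -8.19637173e-05  2.77781934e+00] 0.09361745001496787
top [[-0.015, -0.985, 0.174, 0.292], [-1.0, 0.016, 0.001, -0.17], [-0.003, -0.174, -0.985, 1.706], [0.0, 0.0, 0.0, 1.0]] [[471.8, 0.0, 255.2], [0.0, 471.8, 191.1], [0.0, 0.0, 1.0]]
top station 0.93 [207. 243.] 2421
top tub_rim 0.81 [212. 319.] 204
top post_top 0.49 [212. 317.] 212
top post_top 0.48 [202. 246.] 2270
top funnel_mouth 0.77 [204. 247.] 2464
top lid 0.93 [208. 288.] 1133
top lid 0.71 [260. 301.] 1110
top lid 0.57 [244. 380.] 1086
top lid_knob 0.97 [246. 380.] 1087
top lid_knob 0.82 [208. 290.] 1172
top lid_knob 0.63 [262. 299.] 1121
top mat 0.88 [215. 139.] 2441
top green_bin 0.81 [135. 218.] 2800
top carton 0.95 [155. 290.] 748
top tape_roll 0.79 [139. 156.] 451
side [[0.965, -0.18, 0.19, 0.332], [-0.26, -0.602, 0.755, -1.133], [-0.022, -0.778, -0.628, 0.905], [0.0, 0.0, 0.0, 1.0]] [[456.0, 0.0, 257.7], [0.0, 456.0, 193.2], [0.0, 0.0, 1.0]]
side station 0.72 [203. 252.] 4516
side tub_rim 0.63 [258. 256.] 1133
side post_top 0.75 [255. 257.] 1048
side funnel_mouth 0.69 [147. 209.] 1352
side funnel_mouth 0.59 [202. 250.] 4320
side lid 0.78 [275. 188.] 1528
side lid 0.65 [227. 252.] 1419
side lid_knob 0.96 [230. 254.] 1415
side lid_knob 0.76 [364. 232.] 2136
side lid_knob 0.67 [255. 258.] 1018
side lid_knob 0.61 [271. 184.] 1558
side mat 0.89 [144. 210.] 1333
side green_bin 0.75 [173. 316.] 3516
side carton 0.67 [234. 323.] 1324
side tape_roll 0.66 [138. 281.] 577
```

View pics/top.png

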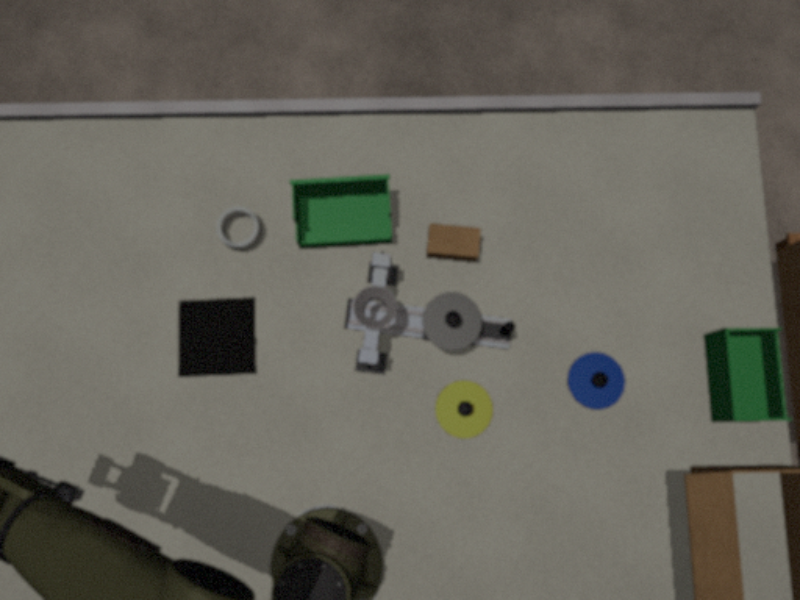

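View pics/side.png

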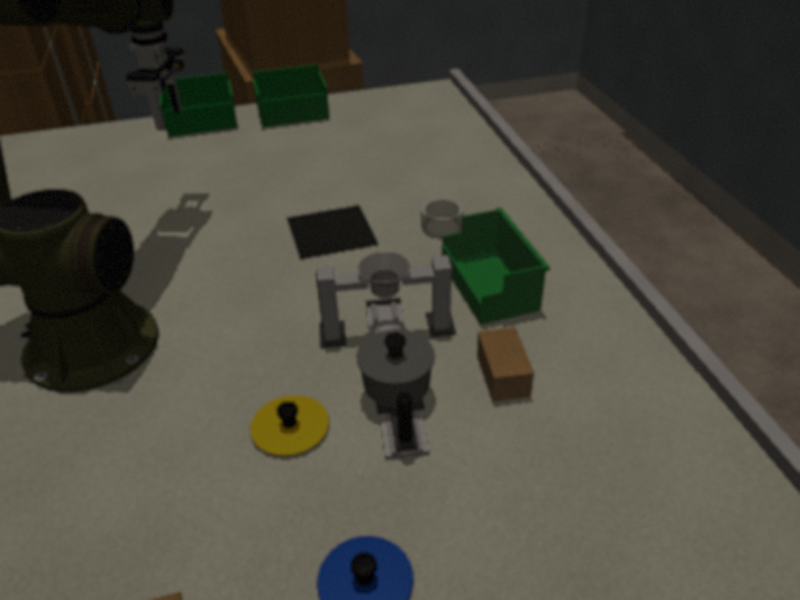

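Three lid shapes show in the top view (800x600 px): grey (453,319), on the tub, yellow (464,408) and blue (597,380). The grey one is on the tub and fits the description, so I'll confirm it in a crop. The mat is at (217,337), the post end at (508,330) and the funnel at (376,308).

Run:
```python
from h import *
t=ctrl.camera("top");s=ctrl.camera("side")
def dark(p,c,r,th):
    g=p["color"].max(2).astype(int);m=np.zeros(g.shape,np.uint8);cv2.circle(m,c,r,1,-1)
    m=((g<th)&(m>0)).astype(np.uint8);n,l,st,ce=cv2.connectedComponentsWithStats(m)
    i=1+np.argmax(st[1:,4]);return ce[i],st[i]
a=dark(t,(290,204),9,50);b=dark(s,(253,220),10,45);print(a,b)
print("knob from top",atz(t,a[0],.122),"side",atz(s,b[0],.119))
a=dark(t,(325,211),8,50);print("post",a,atz(t,a[0],.115))
L=[r for r in ctrl.cut_out("lid",t)]
for r in L:
    print("lid",r["conf"],r["centre"],atz(t,r["centre"][::-1],.092))
m=max(ctrl.cut_out("mat",t),key=lambda r:r["conf"]);c=cv2.findContours(m["mask"].astype(np.uint8),0,2)[0]
c=max(c,key=cv2.contourArea);R=cv2.minAreaRect(c);print("mat",R,atz(t,R[0],.005));bx=cv2.boxPoints(R);print([np.round(atz(t,q,.005)[:2],3) for q in bx])
for n in("green_bin","carton","tape_roll"):
    r=ctrl.cut_out(n,t)[0];print(n,atz(t,r["centre"][::-1],.03))
print("funnel top",atz(t,np.array((376,308))*.64,.152))
A=cv2.resize(t["color"][150:270,190:350],(800,600),interpolation=2);cv2.imwrite("pics/c.png",A)
```

```text
(array([289.96385542, 204.08433735]), array([285, 199,  11,  11,  83], dtype=int32)) (array([252.46464646, 220.85353535]), array([246, 213,  14,  18, 198], dtype=int32))
knob from top [ 0.52522208 -0.28619131  0.122     ] side [ 0.52701867 -0.29325805  0.119     ]
post (array([323.11392405, 211.24050633]), array([318, 207,  11,  10,  79], dtype=int32)) [ 0.49990597 -0.39854533  0.115     ]
lid 0.93 [246.0, 379.5] [ 0.38081855 -0.58861506  0.092     ]
lid 0.78 [208.3, 287.1] [ 0.51510059 -0.27809913  0.092     ]
lid 0.7 [261.7, 297.6] [ 0.33235348 -0.30864632  0.092     ]
mat ((138.5, 215.5), (49.0, 49.0), 90.0) [0.50933631 0.25602559 0.005     ]
[array([0.601, 0.348]), array([0.598, 0.169]), array([0.419, 0.165]), array([0.422, 0.342])]
green_bin [ 0.80005541 -0.03956701  0.03      ]
carton [ 0.72282421 -0.30777277  0.03      ]
tape_roll [0.78701971 0.21185668 0.03      ]
funnel top [ 0.54690759 -0.12014929  0.152     ]
```

View pics/c.png

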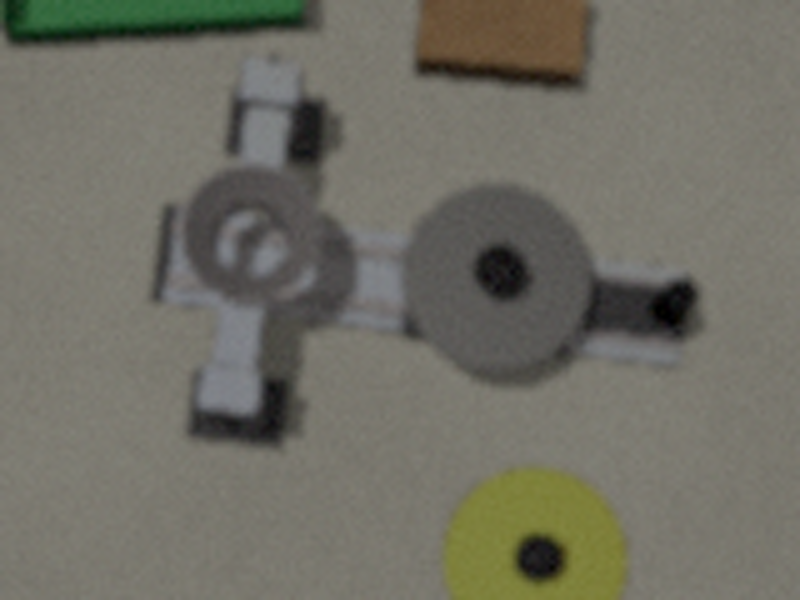

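The crop confirms it: the grey lid is on the tub, with its black knob at crop (500,270), and the post is at (672,305). The rail points about 7° off world +y. I'll raise the tool and turn it so the fingers close across the rail.

move_arm(
  increments=[
    [1,0,0,-0.17,0,0,0.147],
    [1,0,0,-0.17,0,0,0.147],
    [1,0,0,-0.17,0,0,0.147],
    [1,0,0,-0.17,0,0,0.147],
    [1,0,0,-0.17,0,0,0.147],
    [1,0,0,-0.17,0,0,0.147],
    [1,0,0,-0.17,0,0,0.147],
    [1,0,0,-0.17,0,0,0.147],
    [1,0,0,-0.17,0,0,0.147],
    [1,0,0,0,0,0,0],
  ],
)

```text
time_s: 2.45
ee_pos: [0.1959, 0.5143, 0.2476]
eef_rot: [3.141, -0.002, 1.452]
force: [0.8, 0.7, 0.0]
grip_width: 0.0944
grip_force: 0.0
```

move_arm(
  increments=[
    [1,-0.4,0.2,0,0,0,0],
    [1,-0.75,0.43,0,0,0,0],
    [1,-0.75,0.43,0,0,0,0],
    [1,-0.75,0.43,0,0,0,0],
    [1,-0.75,0.43,0,0,0,0],
    [1,-0.75,0.43,0,0,0,0],
    [1,-0.75,0.43,0,0,0,0],
    [1,-0.75,0.43,0,0,0,0],
    [1,-0.75,0.43,0,0,0,0],
    [1,-0.75,0.43,0,0,0,0],
    [1,-0.75,0.43,0,0,0,0],
    [1,-0.75,0.43,0,0,0,0],
    [1,-0.75,0.43,0,0,0,0],
    [1,-0.75,0.43,0,0,0,0],
    [1,-0.75,0.43,0,0,0,0],
    [1,-0.75,0.43,0,0,0,0],
    [1,-0.75,0.43,0,0,0,0],
    [1,-0.75,0.43,0,0,0,0],
    [1,-0.75,0.43,0,0,0,0],
    [1,0,0,0,0,0,0],
  ],
)

```text
time_s: 4.45
ee_pos: [0.5099, -0.2258, 0.2445]
eef_rot: [-3.139, -0.0, 1.456]
force: [-0.5, 0.6, -0.3]
grip_width: 0.0941
grip_force: 0.0
```

```bash
cat >> h.py <<'E'
from scipy.spatial.transform import Rotation as Ro
def wrist():
    o=ctrl.get_obs();p=ctrl.camera("wrist")
    T=np.eye(4);T[:3,:3]=Ro.from_euler("xyz",o["eef_rot"]).as_matrix();T[:3,3]=o["ee_pos"]
    p["W"]=T@np.array(p["tool_from_camera"]);p["T"]=T;return p
def watz(p,uv,z):
    K=np.array(p["K"]);a=(uv[0]-K[0,2])/K[0,0];b=(uv[1]-K[1,2])/K[1,1];r=np.hypot(a,b)+1e-9
    d=p["W"][:3,:3]@np.array([np.sin(r)*a/r,np.sin(r)*b/r,np.cos(r)]);o=p["W"][:3,3];return o+d*(z-o[2])/d[2]
E
python3 - <<'E'
from h import *
p=wrist();print(np.round(p["W"],3).tolist(),np.round(p["K"],1).tolist())
for n,z in(("lid",.092),("lid_knob",.128),("post_top",.1),("funnel_mouth",.15),("tub_rim",.08)):
    for r in ctrl.cut_out(n,p)[:3]: print(n,round(r["conf"],2),np.round(r["centre"]),r["mask"].sum(),np.round(watz(p,r["centre"][::-1],z),4))
cv2.imwrite("pics/w.png",cv2.resize(p["color"],(800,600)))
E
```

```text
[[0.993, -0.11, -0.033, 0.52], [-0.114, -0.956, -0.268, -0.147], [-0.002, 0.27, -0.963, 0.459], [0.0, 0.0, 0.0, 1.0]] [[297.3, 0.0, 254.7], [0.0, 297.3, 195.1], [0.0, 0.0, 1.0]]
lid 0.91 [351. 218.] 1548 [ 0.4137 -0.5151  0.092 ]
lid 0.75 [216. 154.] 2899 [ 0.3684 -0.2638  0.092 ]
lid_knob 0.96 [219. 155.] 2867 [ 0.3832 -0.2563  0.128 ]
lid_knob 0.62 [215. 272.] 7024 [ 0.5268 -0.266   0.128 ]
lid_knob 0.57 [350. 219.] 1448 [ 0.4274 -0.4778  0.128 ]
post_top 0.7 [270. 266.] 1076 [ 0.5111 -0.3562  0.1   ]
funnel_mouth 0.91 [ 92. 273.] 14970 [ 0.5409 -0.1266  0.15  ]
tub_rim 0.74 [267. 268.] 1124 [ 0.5144 -0.3627  0.08  ]
```

View pics/w.png

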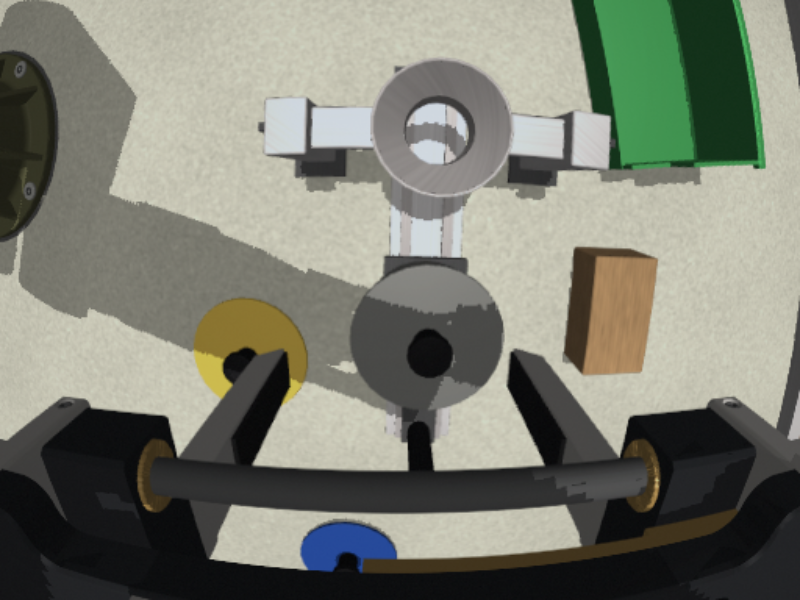

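The wrist view shows the grey lid's knob at (430,353), the post behind it at (420,450), and the funnel's top ring at (441,128). Next I'll compute positions from these.

Run:
```python
from h import *
p=wrist()
g=p["color"].max(2).astype(int);m=np.zeros(g.shape,np.uint8);cv2.circle(m,(275,226),22,1,-1)
m=((g<32)&(m>0)).astype(np.uint8);n,l,st,ce=cv2.connectedComponentsWithStats(m);i=1+np.argmax(st[1:,4]);print(ce[i],st[i])
k=watz(p,ce[i],.123);f=watz(p,(282,82),.152);lid=watz(p,np.array((427,337))*.64,.092)
print("knob",k,"lid",lid,"funnel",f,np.degrees(np.arctan2(*(f-k)[:2])),np.linalg.norm((f-k)[:2]))
print("tool move units",p["T"][:3,:3].T@(k-[0,0,.020]-p["T"][:3,3])/.05,np.degrees(np.arctan2(*p["T"][:2,0])))
```

```text
[274.79731744 228.6661699 ] [261 213  29  31 671]
knob [ 0.52843951 -0.28252045  0.123     ] lid [ 0.52898833 -0.27666232  0.092     ] funnel [ 0.55110407 -0.1126213   0.152     ] 7.598399996093968 0.17140421788998217
tool move units [-1.17353617  0.51354068  2.88017742] 6.511248710688454
```

move_arm(
  increments=[
    [1,-0.4,0.17,0,0,0,0],
    [1,-0.4,0.17,0.2,0,0,0],
    [1,-0.37,0.17,0.4,0,0,0],
    [1,0,0,0.4,0,0,0],
    [1,0,0,0.4,0,0,0],
    [1,0,0,0.4,0,0,0],
    [1,0,0,0.4,0,0,0],
    [1,0,0,0.3,0,0,0],
    [1,0,0,0.2,0,0,0],
    [1,0,0,0.15,0,0,0],
    [1,0,0,0,0,0,0],
  ],
)

```text
time_s: 5.9
ee_pos: [0.528, -0.283, 0.1036]
eef_rot: [-3.141, -0.0, 1.455]
force: [0.0, 0.5, 0.2]
grip_width: 0.0938
grip_force: 0.0
```

move_arm(
  increments=[
    [0.2,0,0,0,0,0,0],
    [0.2,0,0,0,0,0,0],
    [0.2,0,0,0,0,0,0],
    [0.2,0,0,0,0,0,0],
    [0.2,0,0,0,0,0,0],
    [0.2,0,0,0,0,0,0],
    [0.2,0,0,0,0,0,0],
    [0.2,0,0,0,0,0,0],
    [0.2,0,0,0,0,0,0],
    [0.2,0,0,0,0,0,0],
    [0.2,0,0,0,0,0,0],
    [0.2,0,0,0,0,0,0],
  ],
  force=20,
)

```text
time_s: 7.1
ee_pos: [0.5281, -0.2834, 0.104]
eef_rot: [-3.142, -0.0, 1.455]
force: [0.6, 0.1, -0.2]
grip_width: 0.0191
grip_force: 0.0
```

The fingers closed to 19 mm with no grip force, so they missed the knob. I'll look before moving.

Run:
```python
from h import *
p=wrist();s=ctrl.camera("side")
o=ctrl.get_obs();print(o["grip_width"],o["grip_force"],o["force"])
uv=proj(s,p["T"][:3,3]);print("tcp in side",uv)
a=cv2.resize(s["color"][150:300,160:360],(400,300),interpolation=2)
cv2.imwrite("pics/m.png",np.vstack([cv2.resize(p["color"],(400,300)),a]))
```

```text
0.01876231054084781 0.0 [-0.06128678  0.4336855   0.53676245]
tcp in side [252.08491382 222.56664778]
```

View pics/m.png

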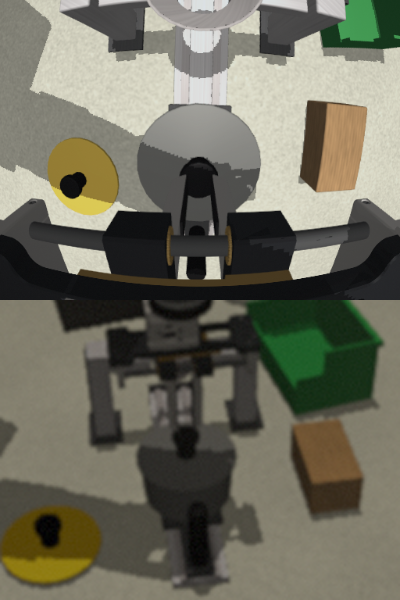

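Run:
```python
from h import *
p=wrist();s=ctrl.camera("side")
a=cv2.resize(s["color"][140:260,212:292],(400,600),interpolation=2)
b=cv2.resize(p["color"][170:350,196:316],(400,600),interpolation=2)
v=lambda x:np.clip(x.astype(float)*1.8+15,0,255).astype(np.uint8)
cv2.imwrite("pics/n.png",np.hstack([v(b),v(a)]))
```

```text
(no output)
```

View pics/n.png

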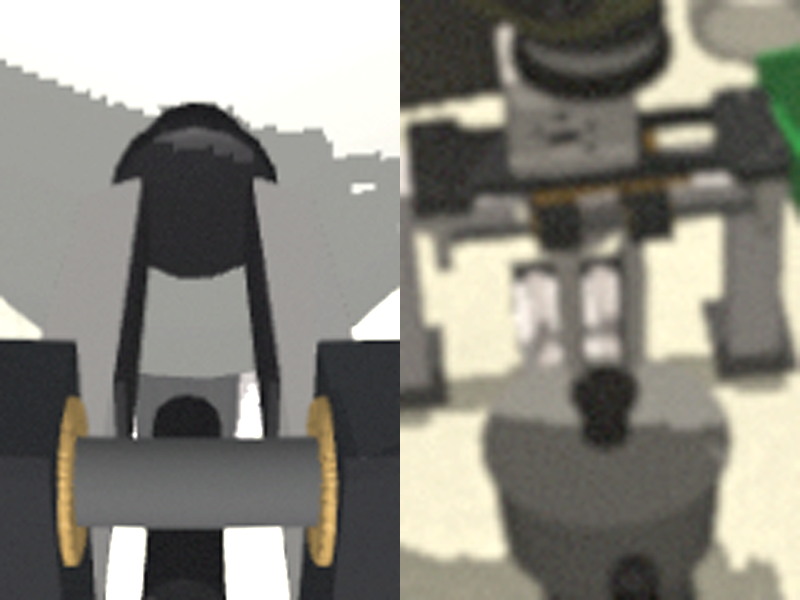

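move_arm(
  increments=[
    [0,0,0,0,0,0,0],
    [0,0,0,0,0,0,0],
    [0,0,0,0,0,0,0],
    [0,0,0,0,0,0,0],
  ],
  force=20,
)

```text
time_s: 7.7
ee_pos: [0.5282, -0.2834, 0.1041]
eef_rot: [3.142, 0.0, 1.455]
force: [-0.4, -0.1, 0.4]
grip_width: 0.0003
grip_force: 0.0
```

Run:
```python
from h import *
p=wrist();s=ctrl.camera("side")
print(ctrl.get_obs()["qpos"],ctrl.get_obs()["grip_width"])
iW=np.linalg.inv(p["W"])
def wp(X):
    c=iW[:3,:3]@np.array(X)+iW[:3,3];r=np.hypot(c[0],c[1]);a=np.arctan2(r,c[2]);K=p["K"];return np.array([K[0,2]+K[0,0]*a*c[0]/r,K[1,2]+K[1,1]*a*c[1]/r])
R=p["T"][:3,:3];t=p["T"][:3,3]
im=cv2.resize(p["color"][150:270,196:316],(600,600),interpolation=2);im=np.clip(im*1.5+15.,0,255).astype(np.uint8)
im=im.copy()
mk=lambda X,c:cv2.circle(im,tuple(int(v) for v in (wp(X)-[196,150])*5),3,c,-1)
mk(t,(0,0,255))
for d in(-.01,.01): mk(t+R@[0,d,0],(0,255,0))
for a in np.linspace(0,6.28,24):
    mk([.528+.018*np.cos(a),-.285+.018*np.sin(a),.128],(255,0,0))
    mk([.528+.066*np.cos(a),-.285+.066*np.sin(a),.092],(255,255,0))
cv2.imwrite("pics/q.png",im)
```

```text
[-5.53488974e-01  4.66950608e-01  1.44899967e+00  1.37157765e-05
  1.22565227e+00 -4.37496919e-01] 0.0006391215135420521
```

View pics/q.png

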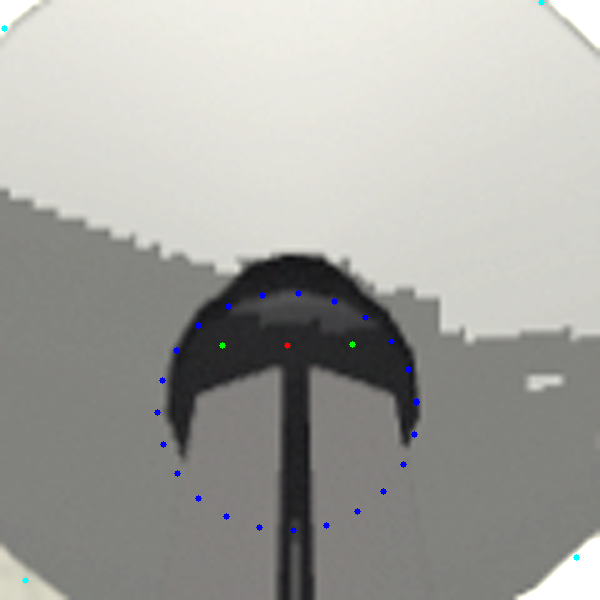

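Fingers fully closed at a reported TCP height of 0.104 m, yet they cover the knob in the image. The knob and disc match the model projection. The tip position and spacing in the images put the real fingertips about 30 mm higher than the reported TCP, so they sit above the knob. I'll open, go down in small steps and watch the force.

move_arm(
  increments=[
    [0.8,0,0,0,0,0,0],
    [0.8,0,0,0,0,0,0],
    [0.8,0,0,0,0,0,0],
    [0.8,0,0,0,0,0,0],
    [0.8,0,0,0,0,0,0],
    [0.8,0,0,0,0,0,0],
    [0.8,0,0,0,0,0,0],
    [0.8,0,0,0.06,0,0,0],
    [0.8,0,0,0.06,0,0,0],
    [0.8,0,0,0.06,0,0,0],
    [0.8,0,0,0,0,0,0],
  ],
)

```text
time_s: 8.9
ee_pos: [0.5279, -0.2832, 0.0944]
eef_rot: [-3.141, -0.0, 1.455]
force: [-0.0, -0.3, 0.4]
grip_width: 0.075
grip_force: 0.0
```

move_arm(
  increments=[
    [0.8,0,0,0.06,0,0,0],
    [0.8,0,0,0,0,0,0],
  ],
)

```text
time_s: 9.1
ee_pos: [0.528, -0.2833, 0.0917]
eef_rot: [-3.141, -0.0, 1.455]
force: [0.4, 0.2, 0.4]
grip_width: 0.075
grip_force: 0.0
```

move_arm(
  increments=[
    [0.8,0,0,0.06,0,0,0],
    [0.8,0,0,0,0,0,0],
  ],
)

```text
time_s: 9.3
ee_pos: [0.528, -0.2833, 0.0887]
eef_rot: [-3.141, -0.0, 1.455]
force: [0.0, -0.6, -0.2]
grip_width: 0.0754
grip_force: 0.0
```

The reading is now below the disc top with no contact, which confirms it. I'll continue down.

move_arm(
  increments=[
    [0.8,0,0,0.06,0,0,0],
    [0.8,0,0,0.06,0,0,0],
    [0.8,0,0,0,0,0,0],
  ],
)

```text
time_s: 9.6
ee_pos: [0.5279, -0.2832, 0.0825]
eef_rot: [-3.141, -0.0, 1.455]
force: [0.1, 0.0, -0.5]
grip_width: 0.075
grip_force: 0.0
```

move_arm(
  increments=[
    [0.8,0,0,0.06,0,0,0],
    [0.8,0,0,0.06,0,0,0],
    [0.8,0,0,0,0,0,0],
  ],
)

```text
time_s: 9.9
ee_pos: [0.5279, -0.2832, 0.0765]
eef_rot: [-3.141, -0.0, 1.455]
force: [-0.2, -0.6, -0.4]
grip_width: 0.0749
grip_force: 0.0
```

move_arm(
  increments=[
    [0.2,0,0,0,0,0,0],
    [0.2,0,0,0,0,0,0],
    [0.2,0,0,0,0,0,0],
    [0.2,0,0,0,0,0,0],
    [0.2,0,0,0,0,0,0],
    [0.2,0,0,0,0,0,0],
    [0.2,0,0,0,0,0,0],
    [0.2,0,0,0,0,0,0],
  ],
  force=15,
)

```text
time_s: 10.7
ee_pos: [0.5282, -0.2834, 0.0771]
eef_rot: [3.142, 0.0, 1.455]
force: [-0.6, 0.3, 1.5]
grip_width: 0.0356
grip_force: 15.0
```

It grips the 36 mm head. I'll raise the grip force and lift.

move_arm(
  increments=[
    [0.2,0,0,0,0,0,0],
    [0.2,0,0,-0.1,0,0,0],
    [0.2,0,0,-0.2,0,0,0],
    [0.2,0,0,-0.2,0,0,0],
    [0.2,0,0,-0.3,0,0,0],
    [0.2,0,0,0,0,0,0],
  ],
  force=25,
)

```text
time_s: 11.3
ee_pos: [0.5292, -0.284, 0.12]
eef_rot: [3.138, 0.002, 1.455]
force: [0.2, 0.9, -1.7]
grip_width: 0.035
grip_force: 25.0
```

Run:
```python
from h import *
p=wrist();s=ctrl.camera("side")
iW=np.linalg.inv(p["W"])
print(ctrl.get_obs()["ee_pos"],ctrl.get_obs()["force"])
a=cv2.resize(s["color"][140:260,202:302],(400,480),interpolation=2)
b=cv2.resize(p["color"][150:300,196:321],(400,480),interpolation=2)
cv2.imwrite("pics/l.png",np.clip(np.hstack([b,a])*1.7+15.,0,255).astype(np.uint8))
```

```text
[ 0.5282825  -0.28342701  0.11753131] [-0.04883287 -0.35972589 -1.49767435]
```

View pics/l.png

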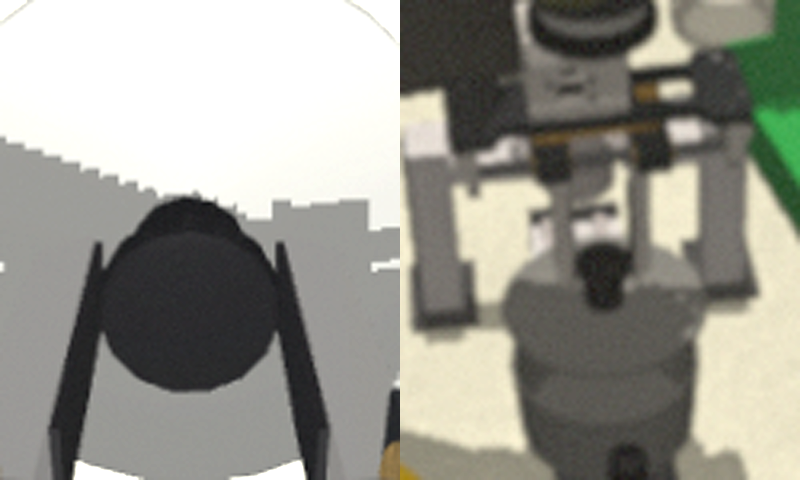

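The lid is held and level: 1.5 N of weight, and the wrist view shows the knob between both fingers. I'll carry it high over the funnel to the mat.

move_arm(
  increments=[
    [0.2,0,0,-0.2,0,0,0],
    [0.2,0,0,-0.3,0,0,0],
    [0.2,0,0,-0.4,0,0,0],
    [0.2,0,0,-0.4,0,0,0],
    [0.2,0,0,-0.3,0,0,0],
    [0.2,0,0,-0.2,0,0,0],
    [0.2,0,0,0,0,0,0],
  ],
)

```text
time_s: 12.1
ee_pos: [0.5285, -0.2835, 0.2083]
eef_rot: [3.14, 0.001, 1.455]
force: [0.3, 0.2, -1.1]
grip_width: 0.0351
grip_force: 25.0
```

move_arm(
  increments=[
    [0.2,0.2,-0.03,0,0,0,0],
    [0.2,0.4,-0.06,0,0,0,0],
    [0.2,0.6,-0.09,0,0,0,0],
    [0.2,0.7,-0.1,0,0,0,0],
    [0.2,0.7,-0.1,0,0,0,0],
    [0.2,0.7,-0.1,0,0,0,0],
    [0.2,0.7,-0.1,0,0,0,0],
    [0.2,0.7,-0.1,0,0,0,0],
    [0.2,0.7,-0.1,0,0,0,0],
    [0.2,0.7,-0.1,0,0,0,0],
    [0.2,0.7,-0.1,0,0,0,0],
    [0.2,0.7,-0.1,0,0,0,0],
    [0.2,0.7,-0.1,0,0,0,0],
    [0.2,0.7,-0.1,0,0,0,0],
    [0.2,0.6,-0.09,0,0,0,0],
    [0.2,0.4,-0.06,0,0,0,0],
    [0.2,0.4,-0.06,0,0,0,0],
    [0.2,0.2,-0.03,0,0,0,0],
    [0.2,0.15,-0.02,0,0,0,0],
    [0.2,0,0,0,0,0,0],
  ],
)

```text
time_s: 14.1
ee_pos: [0.5128, 0.255, 0.2068]
eef_rot: [-3.141, 0.0, 1.456]
force: [0.7, -0.1, -1.6]
grip_width: 0.0353
grip_force: 25.0
```

Run:
```python
from h import *
p=wrist();o=ctrl.get_obs();print(o["ee_pos"],o["force"],o["grip_width"])
cv2.imwrite("pics/x.png",np.hstack([cv2.resize(p["color"],(400,300))]))
g=p["color"].max(2)
for r in ctrl.cut_out("mat",p)[:2]:
    c=max(cv2.findContours(r["mask"].astype(np.uint8),0,2)[0],key=cv2.contourArea)[:,0]
    P=np.array([watz(p,q,.005)[:2] for q in c]);print(r["conf"],r["mask"].sum(),P.min(0),P.max(0),np.percentile(P,[3,97],0))
```

```text
[0.51303785 0.2544219  0.20688112] [ 0.08082843 -0.4766952  -2.20256053] 0.03544866259054857
0.63 4690 [0.42075544 0.26963754] [0.60179311 0.34885453] [[0.42197225 0.27315306]
 [0.60047214 0.34826829]]
```

View pics/x.png

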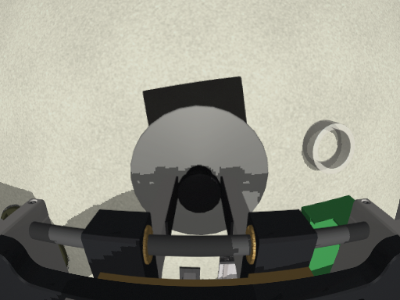

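The lid hangs over the mat, level. The mat spans x .421 to .601 with its far edge at y .348, so its centre agrees with the tool position. Lowering now, and slowing for the last part.

move_arm(
  increments=[
    [0.2,0,0,0.2,0,0,0],
    [0.2,0,0,0.4,0,0,0],
    [0.2,0,0,0.4,0,0,0],
    [0.2,0,0,0.4,0,0,0],
    [0.2,0,0,0.4,0,0,0],
    [0.2,0,0,0.4,0,0,0],
    [0.2,0,0,0.4,0,0,0],
    [0.2,0,0,0.4,0,0,0],
    [0.2,0,0,0.4,0,0,0],
    [0.2,0,0,0.2,0,0,0],
    [0.2,0,0,0.15,0,0,0],
    [0.2,0,0,0.1,0,0,0],
    [0.2,0,0,0,0,0,0],
  ],
)

```text
time_s: 15.5
ee_pos: [0.5133, 0.2544, 0.0144]
eef_rot: [-3.141, 0.0, 1.455]
force: [-0.0, -0.1, -2.1]
grip_width: 0.0356
grip_force: 25.0
```

move_arm(
  increments=[
    [0.2,0,0,0.04,0,0,0],
    [0.2,0,0,0.04,0,0,0],
    [0.2,0,0,0,0,0,0],
  ],
)

```text
time_s: 15.8
ee_pos: [0.5133, 0.2545, 0.0106]
eef_rot: [3.141, -0.0, 1.455]
force: [0.5, -0.8, -1.3]
grip_width: 0.0351
grip_force: 25.0
```

move_arm(
  increments=[
    [0.2,0,0,0.03,0,0,0],
    [0.2,0,0,0.03,0,0,0],
    [0.2,0,0,0,0,0,0],
  ],
)

```text
time_s: 16.1
ee_pos: [0.5132, 0.2544, 0.0073]
eef_rot: [-3.141, 0.0, 1.455]
force: [0.7, 0.9, -2.0]
grip_width: 0.0353
grip_force: 25.0
```

move_arm(
  increments=[
    [0.2,0,0,0.03,0,0,0],
    [0.2,0,0,0.03,0,0,0],
    [0.2,0,0,0,0,0,0],
  ],
)

```text
time_s: 16.4
ee_pos: [0.5132, 0.2544, 0.0043]
eef_rot: [-3.141, 0.0, 1.455]
force: [0.3, -0.2, -1.5]
grip_width: 0.0351
grip_force: 25.0
```

move_arm(
  increments=[
    [0.2,0,0,0.02,0,0,0],
    [0.2,0,0,0,0,0,0],
  ],
)

```text
time_s: 16.6
ee_pos: [0.5132, 0.2545, 0.0034]
eef_rot: [-3.141, 0.0, 1.455]
force: [-0.5, -0.4, -1.9]
grip_width: 0.035
grip_force: 25.0
```

move_arm(
  increments=[
    [0.2,0,0,0.02,0,0,0],
    [0.2,0,0,0,0,0,0],
  ],
)

```text
time_s: 16.8
ee_pos: [0.5132, 0.2545, 0.0024]
eef_rot: [-3.141, 0.0, 1.455]
force: [0.5, -0.4, -1.9]
grip_width: 0.0349
grip_force: 25.0
```

move_arm(
  increments=[
    [0.2,0,0,0.02,0,0,0],
    [0.2,0,0,0,0,0,0],
  ],
)

```text
time_s: 17.0
ee_pos: [0.5134, 0.2545, 0.0018]
eef_rot: [3.141, -0.0, 1.455]
force: [-1.9, -1.0, 2.2]
grip_width: 0.0356
grip_force: 25.0
```

move_arm(
  increments=[
    [0.2,0,0,0.02,0,0,0],
    [0.2,0,0,0,0,0,0],
  ],
)

```text
time_s: 17.2
ee_pos: [0.5134, 0.2546, 0.0018]
eef_rot: [3.141, -0.0, 1.455]
force: [-7.1, -2.4, 14.8]
grip_width: 0.0355
grip_force: 25.0
```

The lid touches the mat at 15 N. I'll ease off, release and rise.

move_arm(
  increments=[
    [0.2,0,0,-0.02,0,0,0],
    [0.2,0,0,-0.01,0,0,0],
    [0.8,0,0,0,0,0,0],
    [0.8,0,0,0,0,0,0],
    [0.8,0,0,0,0,0,0],
    [0.8,0,0,0,0,0,0],
    [0.8,0,0,0,0,0,0],
    [0.8,0,0,-0.2,0,0,0],
    [0.8,0,0,-0.5,0,0,0],
    [0.8,0,0,-0.7,0,0,0],
    [0.8,0,0,-0.8,0,0,0],
    [0.8,0,0,-0.8,0,0,0],
    [0.8,0,0,-0.8,0,0,0],
    [0.8,0,0,-0.5,0,0,0],
    [0.8,0,0,-0.3,0,0,0],
    [0.8,0,0,0,0,0,0],
  ],
)

```text
time_s: 18.8
ee_pos: [0.5139, 0.2547, 0.235]
eef_rot: [3.138, -0.002, 1.455]
force: [0.1, -0.5, -1.2]
grip_width: 0.0751
grip_force: 0.0
```

move_arm(
  increments=[
    [0.8,-0.3,0.04,0,0,0,0],
    [0.8,-0.5,0.06,0,0,0,0],
    [0.8,-0.7,0.08,0,0,0,0],
    [0.8,-0.7,0.08,0,0,0,0],
    [0.8,-0.7,0.08,0,0,0,0],
    [0.8,-0.7,0.08,0,0,0,0],
    [0.8,-0.7,0.08,0,0,0,0],
    [0.8,-0.7,0.08,0,0,0,0],
    [0.8,-0.7,0.08,0,0,0,0],
    [0.8,-0.7,0.08,0,0,0,0],
    [0.8,-0.7,0.08,0,0,0,0],
    [0.8,-0.7,0.08,0,0,0,0],
    [0.8,-0.7,0.08,0,0,0,0],
    [0.8,-0.7,0.08,0,0,0,0],
    [0.8,-0.7,0.08,0,0,0,0],
    [0.8,-0.7,0.08,0,0,0,0],
    [0.8,-0.6,0.07,0,0,0,0],
    [0.8,-0.5,0.06,0,0,0,0],
    [0.8,-0.3,0.04,0,0,0,0],
    [0.8,0,0,0,0,0,0],
  ],
)

```text
time_s: 20.8
ee_pos: [0.5119, -0.3509, 0.2307]
eef_rot: [-3.14, -0.001, 1.453]
force: [-0.4, 0.4, -0.0]
grip_width: 0.0754
grip_force: 0.0
```

Run:
```python
from h import *
p=wrist();t=ctrl.camera("top");o=ctrl.get_obs();print(o["ee_pos"],o["force"])
a=cv2.resize(p["color"],(480,360));b=cv2.resize(t["color"][160:260,90:250],(480,230),interpolation=2)
cv2.imwrite("pics/y.png",np.vstack([a,b]))
```

```text
[ 0.51262635 -0.34896699  0.23156534] [ 0.16394602 -0.2914831   0.65355686]
```

View pics/y.png

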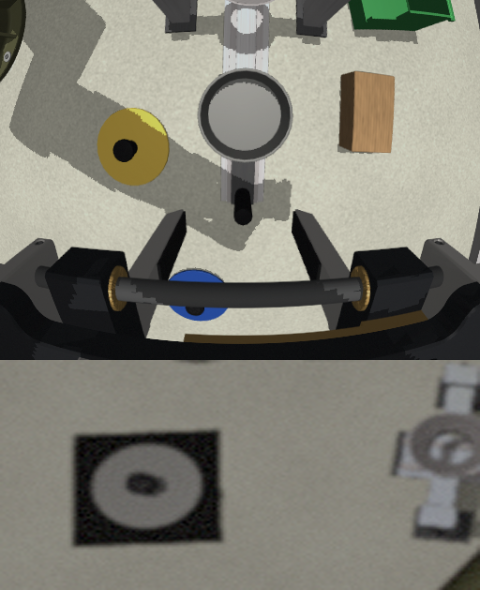

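The lid lies wholly on the mat, knob up. The tub is open, with its mouth at (245,115) in the wrist view and the post top at (243,215).

Run:
```python
from h import *
p=wrist();k=512/480
a=watz(p,(259.2,230),.121);b=watz(p,np.array((245,114.5))*k,.086)
print(a,b,np.linalg.norm((b-a)[:2]),np.degrees(np.arctan2(*(b-a)[:2])))
print(p["T"][:3,:3].T@(a-[0,0,.056]-p["T"][:3,3])/.05)
```

```text
[ 0.51246538 -0.40406474  0.121     ] [ 0.5294439  -0.28135373  0.086     ] 0.12388002692537686 7.877531758946852
[-1.0968841   0.12671215  3.33057202]
```

move_arm(
  increments=[
    [0.8,-0.4,0.05,0,0,0,0],
    [0.8,-0.5,0.05,0.2,0,0,0],
    [0.8,-0.25,0.03,0.4,0,0,0],
    [0.8,0,0,0.5,0,0,0],
    [0.8,0,0,0.5,0,0,0],
    [0.8,0,0,0.5,0,0,0],
    [0.8,0,0,0.5,0,0,0],
    [0.8,0,0,0.4,0,0,0],
    [0.8,0,0,0.2,0,0,0],
    [0.8,0,0,0.1,0,0,0],
    [0.8,0,0,0,0,0,0],
  ],
)

```text
time_s: 22.05
ee_pos: [0.5129, -0.407, 0.0673]
eef_rot: [3.141, 0.0, 1.455]
force: [-0.0, 0.3, -0.5]
grip_width: 0.0753
grip_force: 0.0
```

move_arm(
  increments=[
    [0.1,0,0,0,0,0,0],
    [0.1,0,0,0,0,0,0],
    [0.1,0,0,0,0,0,0],
    [0.1,0,0,0,0,0,0],
    [0.1,0,0,0,0,0,0],
    [0.1,0,0,0,0,0,0],
    [0.1,0,0,0,0,0,0],
    [0.1,0,0,0,0,0,0],
    [0.1,0,0,0,0,0,0],
    [0.1,0,0,0,0,0,0],
  ],
  force=20,
)

```text
time_s: 23.05
ee_pos: [0.5101, -0.4071, 0.0669]
eef_rot: [-3.136, -0.001, 1.454]
force: [-19.1, 4.3, 7.7]
grip_width: 0.0234
grip_force: 20.0
```

The post is gripped. I'll relax the sideways load, then slide along the rail.

move_arm(
  increments=[
    [0.1,0,-0.06,0,0,0,0],
    [0.1,0,0,0,0,0,0],
  ],
)

```text
time_s: 23.25
ee_pos: [0.5101, -0.4072, 0.067]
eef_rot: [3.14, 0.0, 1.455]
force: [4.1, -2.1, -2.7]
grip_width: 0.0234
grip_force: 20.0
```

move_arm(
  increments=[
    [0.1,0.1,0,0,0,0,0],
    [0.1,0.2,0.005,0,0,0,0],
    [0.1,0.2,0.005,0,0,0,0],
    [0.1,0.2,0.005,0,0,0,0],
    [0.1,0.2,0.005,0,0,0,0],
    [0.1,0,0,0,0,0,0],
  ],
)

```text
time_s: 23.85
ee_pos: [0.5165, -0.3614, 0.067]
eef_rot: [3.141, -0.0, 1.456]
force: [5.9, 2.6, -4.1]
grip_width: 0.0234
grip_force: 20.0
```

move_arm(
  increments=[
    [0.1,0.2,0.015,0,0,0,0],
    [0.1,0.25,0.01,0,0,0,0],
    [0.1,0.25,0.006,0,0,0,0],
    [0.1,0.25,0.006,0,0,0,0],
    [0.1,0.25,0.006,0,0,0,0],
    [0.1,0.25,0.006,0,0,0,0],
    [0.1,0.25,0.006,0,0,0,0],
    [0.1,0.2,0.005,0,0,0,0],
    [0.1,0.15,0.004,0,0,0,0],
    [0.1,0.1,0.002,0,0,0,0],
    [0.1,0,0,0,0,0,0],
  ],
)

```text
time_s: 24.95
ee_pos: [0.5317, -0.2551, 0.0669]
eef_rot: [-3.141, -0.001, 1.455]
force: [0.7, 2.7, -3.7]
grip_width: 0.0233
grip_force: 20.0
```

move_arm(
  increments=[
    [0.1,0.05,0.001,0,0,0,0],
    [0.1,0.05,0.001,0,0,0,0],
    [0.1,0.05,0.001,0,0,0,0],
    [0.1,0,0,0,0,0,0],
  ],
)

```text
time_s: 25.35
ee_pos: [0.5326, -0.2484, 0.067]
eef_rot: [-3.141, -0.0, 1.455]
force: [0.3, -0.4, -3.9]
grip_width: 0.0234
grip_force: 20.0
```

move_arm(
  increments=[
    [0.1,0.05,0.001,0,0,0,0],
    [0.1,0.05,0.001,0,0,0,0],
    [0.1,0.05,0.001,0,0,0,0],
    [0.1,0,0,0,0,0,0],
  ],
)

```text
time_s: 25.75
ee_pos: [0.5337, -0.2407, 0.067]
eef_rot: [-3.142, -0.0, 1.455]
force: [1.3, 0.5, -5.3]
grip_width: 0.0233
grip_force: 20.0
```

move_arm(
  increments=[
    [0.1,0.03,0,0,0,0,0],
    [0.1,0.03,0,0,0,0,0],
    [0.1,0,0,0,0,0,0],
  ],
)

```text
time_s: 26.05
ee_pos: [0.534, -0.2388, 0.067]
eef_rot: [3.141, 0.001, 1.455]
force: [0.5, -6.6, -7.3]
grip_width: 0.0241
grip_force: 20.0
```

move_arm(
  increments=[
    [0.1,0.02,0,0,0,0,0],
    [0.1,0.02,0,0,0,0,0],
    [0.1,0,0,0,0,0,0],
  ],
)

```text
time_s: 26.35
ee_pos: [0.5341, -0.2384, 0.0671]
eef_rot: [3.141, 0.004, 1.454]
force: [1.1, -17.3, -10.3]
grip_width: 0.0232
grip_force: 20.0
```

It's firmly at the stop: 170 mm travelled and a 17 N reaction. I'll release and rise straight up.

move_arm(
  increments=[
    [0.7,0,0,0,0,0,0],
    [0.7,0,0,0,0,0,0],
    [0.7,0,0,0,0,0,0],
    [0.7,0,0,0,0,0,0],
    [0.7,0,0,0,0,0,0],
    [0.7,0,0,0,0,0,0],
    [0.7,0,0,-0.2,0,0,0],
    [0.7,0,0,-0.5,0,0,0],
    [0.7,0,0,-0.7,0,0,0],
    [0.7,0,0,-0.7,0,0,0],
    [0.7,0,0,-0.7,0,0,0],
    [0.7,0,0,-0.5,0,0,0],
    [0.7,-0.5,0,-0.2,0,0,0],
    [0.7,-0.6,0,0,0,0,0],
    [0.7,-0.3,0,0,0,0,0],
    [0.7,0,0,0,0,0,0],
  ],
)

```text
time_s: 27.95
ee_pos: [0.5256, -0.307, 0.2418]
eef_rot: [-3.141, -0.0, 1.453]
force: [-0.7, 0.3, -0.2]
grip_width: 0.0656
grip_force: 0.0
```

Run:
```python
from h import *
p=wrist();s=ctrl.camera("side");o=ctrl.get_obs();print(o["ee_pos"],o["force"])
a=cv2.resize(p["color"],(400,300));b=cv2.resize(s["color"],(400,300))
cv2.imwrite("pics/z.png",np.hstack([a,b]))
```

```text
[ 0.52611889 -0.30515494  0.24184049] [-0.08894482  0.67056365 -0.26798877]
```

View pics/z.png

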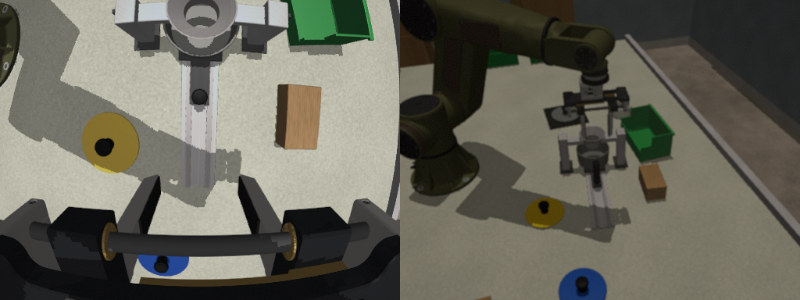

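The tub sits under the funnel with the post at wrist (200,97), the lid is on the mat, and the bystanders haven't moved. The arm is clear, so I'll hand in.

```bash
python3 -c "
from station import ctrl
print(ctrl.hand_in())"
```

```text
the job is handed in; nothing more can be done
None
```

I've handed in the job at about 28 s: the grey lid lies knob up, wholly on the mat, and the open tub is at the end stop under the funnel; the bin, carton and tape roll weren't touched, and no verdict was returned.

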